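# Take the lift-off lid from a table-top fryer and stand it in the drainer

## Task

The cold fryer's lid has been rinsed and has to dry on its own: raise it until it stands upright, lift it straight up off its hinge pins, and stand it tab uppermost in one of the two free slots of the wire drainer, leaning as the hoops lean, and let go. Never drop the lid or let it slam, and do not disturb the jam jar and the salt shaker standing between the two.

Things in the scene. Friction and masses are not known exactly. Their poses are not given: they have to be found in the camera images.
- fryer: small table-top fryer, steel housing 143 x 180 mm, black foot, rim 115 mm up; heavy, does not move. Origin on the worktop under its middle; x to its back, z up. Black side grips to y = +/-104 mm, 81 to 95 mm up. Behind it a black hinge tower 68 mm wide, x = 70 to 118 mm, 158 mm high; its part above the pins (x = 95 to 118 mm) is the stop for the raised lid.
- fryer_pins (a point): middle of the axis of the two hinge pins, 88 mm behind and 120 mm above the fryer's origin (fryer's axes). The steel pins stick out from the tower's sides, y = 34 to 71 mm either side, and are flat: 4 mm thick (x), 12 mm high (z), edges rounded. The raised lid stays open unheld, leaning on the stop about 10 degrees past upright; let go before upright, it falls shut.
- fryer_lid: loose lid, 0.15 to 0.4 kg, closed at the start. Grey plate 150 (x) x 176 (y) x 10 mm, 17 mm thick over the panel on top and the steel splash plate beneath. Origin: centre of the plate's underside; z outward normal (up when closed), x to the hinge edge, -x to the tab. Closed, it lies 1 mm in front of the fryer's origin, 115 mm up, axes alike. Raised upright, its x axis points down.
- lid_hooks (a point): centre of the lid's hook bores (lid's axes): 89 mm from its origin to +x, 5 mm up. Two black hooks, 22 mm wide at y = +/-51 mm, 23 mm thick, reaching 12 mm beyond this point, lie loosely round the pins (up to 5 mm play). Their 7 mm mouths open to +x: only within 20 degrees of upright can they pass the flat pins; 20 mm of lift then frees the lid.
- lid_tab (a point): grip point in the lid's black front tab (lid's axes): 94 mm from the lid's origin to -x, 5 mm up. The tab is 40 mm wide (y), 8 mm thick (z) and stands out 33 mm from the plate's front edge, its end 14 mm beyond this point. It can be pinched by its sides (it then pivots between the pads) or across its thickness.
- drainer: steel wire drainer, fixed; base x = -73 to 121 mm, y = +/-81 mm. Origin on the worktop; x across the slots, z up. Four 5 mm wire hoops, 133 mm wide, tops 101 mm up, feet at x = -54, -2, 50, 102 mm; all lean 30 degrees to -x, tops 50 mm to -x of their feet, so the lid enters only when tilted alike. A wooden board, 130 mm high, fills the slot of hoops 3 and 4; two are free.
- slot_end (a point): middle of the bottom of the free slot between the first and second hoops, on top of its base wires: 28 mm to -x of the drainer's origin, 16.5 mm above the worktop (drainer's axes). The slot runs up from here leaning 30 degrees to -x, 40 mm wide between the hoops' wires.
- slot_middle (a point): the same point of the free slot between the second and third hoops, 24 mm to +x of the drainer's origin; beside the wooden board.
- salt_shaker: bystander: salt shaker with a light grey cap, 44 mm across and 90 mm high, origin under it
- jam_jar: bystander: round glass jar with a yellow lid, 68 mm across and 84 mm high, origin under it

How it is judged:
On the way, in this order (a step that is already met when the one before it is completed fails the run):
1. the lid stands upright (within 22 degrees), still on its pins (angle between fryer_lid's own x axis and vertical above 2.75 rad and distance between lid_hooks and fryer_pins below 0.012 m), for 0.2 s.
2. the lid has been lifted clear above its pins, still upright (within 35 degrees) (z of lid_hooks in the frame of fryer above 0.14 m and angle between fryer_lid's own x axis and vertical above 2.53 rad and horizontal distance between lid_hooks and fryer_pins below 0.05 m), for 0.1 s.
At the end, for the whole second after the job is handed in: The lid stands hook edge down on the base wires of the drainer's end or middle slot (bores under 60 mm up), tab up, leaning 13 to 50 degrees the way the hoops lean, centred along the slot within 35 mm, parallel to it within 11 degrees, off the fryer, released and at rest (z of lid_hooks in the frame of drainer below 0.06 m and x of lid_hooks in the frame of drainer between -0.064 and 0.052 m and y of lid_hooks in the frame of drainer between -0.035 and 0.035 m and angle between fryer_lid's own x axis and vertical between 2.27 and 2.92 rad and x of lid_tab in the frame of drainer below -0.02 m and z of lid_tab in the frame of drainer above 0.14 m and angle between the y axis of fryer_lid and the y axis of drainer, either way round below 0.2 rad and linear speed of fryer_lid below 0.02 m/s and angular speed of fryer_lid below 0.1 rad/s and contact force between fryer_lid and fryer below 0.05 N); the robot touches nothing.
It fails at once if the lid is dropped or slams (its middle moves faster than 0.85 m/s) (linear speed of fryer_lid above 0.85 m/s).
It fails at once if a bystander is pushed over 25 mm away or knocked over (distance of any of salt_shaker, jam_jar from where it was at the start of the episode above 0.025 m or angle between any of salt_shaker, jam_jar's own z axis and vertical above 0.6 rad).
It also fails if it takes over 53 s, if anything falls off the work surface, if the arm or the gripper's body presses on something with over 40 N, if the wrist force passes 120 N, or if a joint passes its speed limit or range.

## Robot

A 6-joint arm with a two-finger parallel gripper is mounted at the origin on a cart in front of the work surface, level with it; the furniture and walls round the work are solid. World frame = base frame: x ahead of the robot, y to its left, z up, the work surface at z = 0. Lengths are in m, angles in rad, forces in N, time in s.
With the tool pointing down it reaches from about 0.35 to 0.85 m from the base axis. Payload 8.1 kg.
Tool frame: the origin (TCP) lies at the very end of the fingers, on their centre line; the grasp point (between the pads) lies 19 mm behind it; z points along the fingers, y is the line along which they close (so a half turn about z gives the same grasp; the last joint's range is limited). The gripper opens to 85 mm and grips with 20 to 120 N. Pads are 22 mm wide; open, the fingers measure 114 mm over their backs; the gripper's body (76 mm by 85 mm) begins 54 mm behind the grasp point. The pads swing forward as they close: fully open they stand 13 mm farther back than shut.
Start: joints at [-1.304, 0.13, 1.488, -0, 1.523, -0.085], TCP at [0.207, -0.563, 0.231] pointing down, gripper open.
Joint ranges: [-2.96, 2.96], [-0.89, 2.26], [0.02, 2.5], [-1.34, 4.48], [0, 2.73], [-2.66, 2.66]. Speed limits (rad/s): [2.39, 2.39, 2.79, 3.14, 3.14, 3.14].

## Interface

Orientations are given as a rotation vector (axis times angle).
In Python, from workcell import env, viewer, close_job gives the robot as it stands.
- The arm moves only by the shell command python3 -m inch 'ROWS' [FORCE]. ROWS is a JSON object of lists of equal length, an entry for each row: "gripper": the opening, from -1 (shut) to 1 (fully open); "slide": the shift along the tool's x, y, z as a fraction of full scale, a list of three; "roll": the turn about the tool's z as a fraction of full scale. In form: {"gripper": [gripper, ...], "slide": [[x, y, z], ...], "roll": [roll, ...]}. A call has 1 to 12 rows; each row shifts and turns the commanded pose from where the row before left it, along the tool's axes as they then stand; what a row does not reach is not made up. Full scale, the value 1, is 0.4 m for a shift and 0.12 rad for a turn. A row lasts 1/10 s, in which the tool goes at most 50 mm and 8.59 degrees, less where a joint would pass 70% of its speed; a pose out of reach is approached as far as the arm can. A call with a number of a shift or a turn outside -1 to 1 is refused whole. A call with a gripper value outside its range is refused whole. The fingers move at their own pace and stop on an object; FORCE is the grip in N (left out, the last holds). Time passes only in rows, so rows that do not move let the fingers close. It gives the time, the measured TCP pose, the force, the opening and the grip force at its end, in the units of the state.
- env.get_obs(): the state, without advancing time (a new reading comes with each control period).
- viewer.get_image(name): name is "side" or "top"; returns a dict with "frame" (384x512x3 uint8, blue, green, red), "K" (3x3 intrinsics, pixels), "k1" (the pictures are not rectified: a ray, as slopes to the right and down, at radius r is drawn at 1 + k1 r^2 times it, then the intrinsics apply), "origin" and "rotation" of the camera in the world. Camera axes: x right, y down, z forward; pixel columns grow to the right and rows downward; lengths in m; the calibration is good to about 2 mm. A picture is of the moment at which its call begins. There is no depth.
- close_job(): hands the job in; it is judged then, once.
The state is a dict: "time": time; "qpos": joint angles; "joint_vel": joint speeds; "joint_efforts": joint torques, N m; "tcp_pos": TCP position; "eef_rot": TCP orientation; "force": force on the tool from outside, world axes, zero at the start; "torque": the same for the moment, N m; "width": finger opening in m; "grasp_force": force on a finger pad.
Only numpy, scipy, OpenCV 4.12 (cv2) and the standard library are available. Lean on these libraries where they do the work, as an engineer would, in place of code of your own. Each camera call takes 0.05 s, during which the arm holds its last target. There are 200 camera calls.

## Working session

There is one attempt and no reset: what is moved stays moved. The work goes in short steps, Python scripts to look and compute and a shell command to move; the robot and the scene stay as the last step left them, time stands still between calls to the robot, and variables do not carry over. Pictures are saved under pics/ and viewed, at most 10 in all, crops included, and the job is handed in when it is done.

```bash
ls; mkdir -p pics; python3 - <<'E'
from workcell import env, viewer
import cv2, numpy as np, pickle
o=env.get_obs(); print({k:np.round(v,3).tolist() for k,v in o.items()})
d={}
for n in ("side","top"):
    im=viewer.get_image(n); d[n]=im; cv2.imwrite(f"pics/{n}0.png",im["frame"]); print(n,im["K"],im["k1"],im["origin"],im["rotation"])
pickle.dump(d,open("im0.pkl","wb"))
E
```

```text
pics
{'time': 0.0, 'qpos': [-1.304, 0.131, 1.489, -0.0, 1.523, -0.085], 'joint_vel': [0.0, -0.0, -0.003, -0.0, -0.001, 0.001], 'joint_efforts': [-0.001, -56.94, -50.056, -0.0, 0.015, -0.0], 'tcp_pos': [0.207, -0.563, 0.23], 'eef_rot': [-3.091, -0.549, 0.0], 'force': [0.13, -0.018, -0.404], 'torque': [0.009, 0.015, 0.031], 'grasp_force': 0.0, 'width': 0.086}
side [[499.33322712   0.         249.75908887]
 [  0.         499.33322712 194.62681678]
 [  0.           0.           1.        ]] 0.06101527495962742 [0.15611561 0.74857983 0.89773279] [-0.55813725  2.6772461  -1.17002797]
top [[391.78728706   0.         255.2334385 ]
 [  0.         391.78728706 193.43509712]
 [  0.           0.           1.        ]] 0.003186745198731872 [ 0.3066865  -0.03098706  1.09221454] [-2.16707657  2.10406878 -0.17746537]
```

View pics/side0.png

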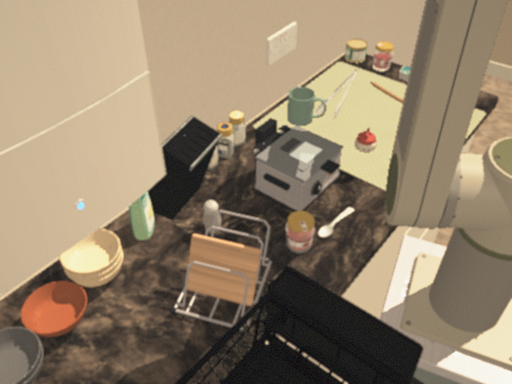

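View pics/top0.png

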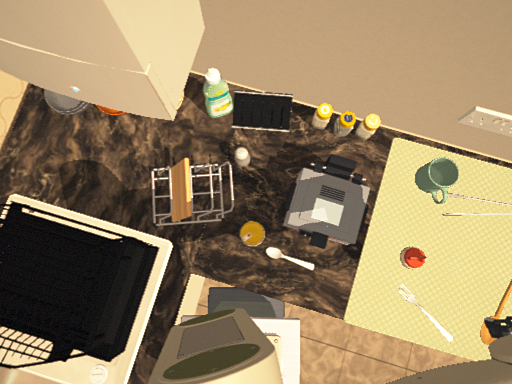

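The side and top pictures show the fryer at about (328,205) in the top view with its tab toward the robot at (318,240). The drainer is at (193,193) with its board at (180,190), the jar at (252,233) and the shaker at (242,156). I'll enlarge both views.

```bash
python3 - <<'E'
import cv2,pickle,numpy as np
d=pickle.load(open("im0.pkl","rb"))
c=d["top"]["frame"][140:260,140:380]; a=cv2.resize(c,None,fx=3.3,fy=3.3,interpolation=cv2.INTER_CUBIC)
c=d["side"]["frame"][80:330,165:355]; b=cv2.resize(c,None,fx=2.4,fy=2.4,interpolation=cv2.INTER_CUBIC)
cv2.imwrite("pics/topc.png",a); cv2.imwrite("pics/sidec.png",b); print(a.shape,b.shape)
E
```

```text
(396, 792, 3) (600, 456, 3)
```

View pics/topc.png

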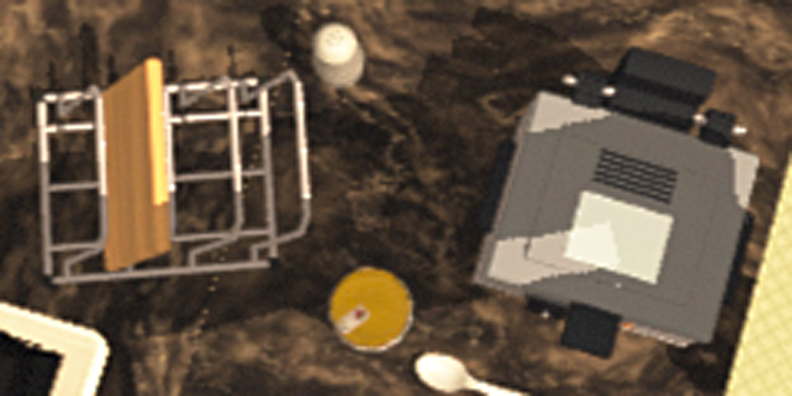

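View pics/sidec.png

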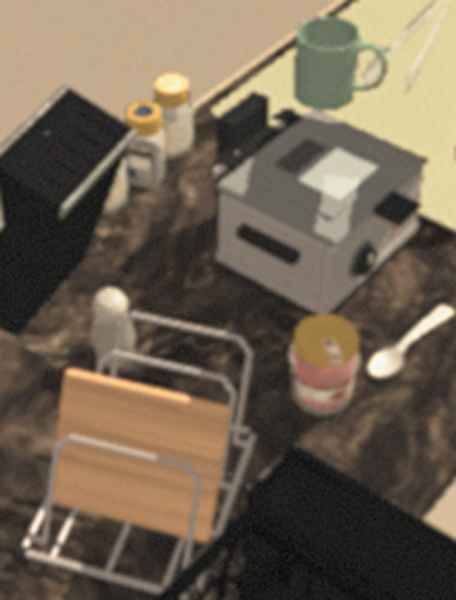

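The crops give these positions in the top view:
- Pin tips are at crop (568,80) and (742,130).
- The tab end is at (563,343)–(612,357).
- The drainer base corners are at about (45,95), (55,280), (275,262) and (265,85).
- The hoop tops are shifted to the right, so drainer +x points image-left and the free slots lie on the fryer side.

Next I'll convert these pixels to positions.

```bash
cat > h.py <<'E'
import numpy as np,cv2
from scipy.spatial.transform import Rotation as R
def rays(im,px):
    K=im["K"];k=im["k1"]
    u=cv2.undistortPoints(np.array(px,float).reshape(-1,1,2),K,np.array([k,0,0,0,0.]))[:,0]
    M=np.asarray(im["rotation"],float); M=M if M.shape==(3,3) else R.from_rotvec(M).as_matrix()
    return np.asarray(im["origin"]),np.c_[u,np.ones(len(u))]@M.T
def plane(im,px,z):
    o,d=rays(im,px); return o+d*((np.asarray(z)-o[2])/d[:,2])[:,None]
def tri(ia,pa,ib,pb):
    oa,da=rays(ia,[pa]);ob,db=rays(ib,[pb]);da,db=da[0],db[0]
    s=np.linalg.lstsq(np.c_[da,-db],ob-oa,rcond=None)[0]
    a,b=oa+s[0]*da,ob+s[1]*db
    return (a+b)/2,np.linalg.norm(a-b)
E
python3 - <<'E'
from h import *
import pickle
np.set_printoptions(precision=4,suppress=True)
d=pickle.load(open("im0.pkl","rb"));T=d["top"];S=d["side"]
t=lambda *p:[((x+.5)/3.3-.5+140,(y+.5)/3.3-.5+140) for x,y in p]
s=lambda *p:[((x+.5)/2.4-.5+165,(y+.5)/2.4-.5+80) for x,y in p]
P=plane(T,t((568,80),(742,130)),.12);print("pins",P,P.mean(0),np.linalg.norm(P[0]-P[1]))
P=plane(T,t((537,93),(757,153),(712,343),(475,285)),.12);print("lid corners",P,P.mean(0))
P=plane(T,t((563,343),(612,357)),.121);print("tab end",P,P.mean(0))
P=plane(T,t((42,95),(53,280),(277,264),(267,85)),.012);print("base",P,P.mean(0),np.linalg.norm(np.diff(P,axis=0),axis=1))
# hoop 1 top bar ends (rightmost) z=.1
P=plane(T,t((298,80),(306,215)),.10);print("hoop1top",P,P.mean(0))
P=plane(T,t((236,85),(240,225)),.10);print("hoop2top",P,P.mean(0))
P=plane(T,t((370,308)),.084);print("jar",P)
P=plane(T,t((336,40)),.09);print("salt",P)
# tri: hoop1 top in side: corners
print(plane(S,s((130,316),(250,345)),.10),"hoop1 side")
print(plane(S,s((396,207)),.124),"tab side")
print(plane(S,s((328,335)),.084),"jar side", plane(S,s((110,297)),.087),"salt side")
print("side lid corners",plane(S,s((218,188),(317,243),(425,160),(325,117)),.12))
E
```

```text
pins [[ 0.5491 -0.1713  0.12  ]
 [ 0.5136 -0.305   0.12  ]] [ 0.5313 -0.2382  0.12  ] 0.1383575391493394
lid corners [[ 0.538  -0.1474  0.12  ]
 [ 0.496  -0.3162  0.12  ]
 [ 0.3506 -0.2799  0.12  ]
 [ 0.3886 -0.1022  0.12  ]] [ 0.4433 -0.2115  0.12  ]
tab end [[ 0.3472 -0.1685  0.121 ]
 [ 0.338  -0.2051  0.121 ]] [ 0.3426 -0.1868  0.121 ]
base [[0.5493 0.2629 0.012 ]
 [0.3915 0.2423 0.012 ]
 [0.4104 0.0559 0.012 ]
 [0.5638 0.071  0.012 ]] [0.4788 0.158  0.012 ] [0.1591 0.1873 0.1541]
hoop1top [[0.5477 0.0385 0.1   ]
 [0.4406 0.028  0.1   ]] [0.4941 0.0333 0.1   ]
hoop2top [[0.5421 0.0871 0.1   ]
 [0.4313 0.0787 0.1   ]] [0.4867 0.0829 0.1   ]
jar [[ 0.3714 -0.0236  0.084 ]]
salt [[0.5838 0.0101 0.09  ]]
[[0.5461 0.0382 0.1   ]
 [0.4277 0.0282 0.1   ]] hoop1 side
[[ 0.3568 -0.1884  0.124 ]] tab side
[[ 0.3703 -0.0279  0.084 ]] jar side [[0.5821 0.0106 0.087 ]] salt side
side lid corners [[ 0.5361 -0.15    0.12  ]
 [ 0.4126 -0.109   0.12  ]
 [ 0.3527 -0.281   0.12  ]
 [ 0.4764 -0.3134  0.12  ]]
```

```bash
python3 -m inch '{"gripper":[1,1,1,1,1,1,1,1,1,1,1,1],"slide":[[0,0,0],[0,0,0],[0,0,0],[0,0,0],[0,0,0],[0,0,0],[0,0,0],[0,0,0],[0,0,0],[0,0,0],[0,0,0],[0,0,0]],"roll":[-1,-1,-1,-1,-1,-1,-1,-1,-1,-1,-1,-1]}' 60
python3 -m inch '{"gripper":[1,1,1,1,1,1,1,1,1,1],"slide":[[0,0,0],[0,0,0],[0,0,0],[0,0,0],[0,0,0],[0,0,0],[0,0,0],[0,0,0],[0,0,0],[0,0,0]],"roll":[-1,-1,-1,-1,-1,-1,-1,-1,-1,0]}'
cat >> h.py <<'E'
fa=-.258; FX=np.array([np.cos(fa),np.sin(fa),0]);FY=np.array([-np.sin(fa),np.cos(fa),0]);PIN=np.array([.532,-.2375,.12])
XD=np.array([-.09,.996,0]);YD=np.array([-.996,-.09,0]);DO=np.array([.4815,.134,0])
def st():
    from workcell import env
    o=env.get_obs();M=R.from_rotvec(o["eef_rot"]).as_matrix();g=np.array(o["tcp_pos"])-.019*M[:,2]*-1*-1
    ya=np.arctan2(M[1,1],M[0,1])
    q=g-PIN
    print("t",round(o["time"],2),"grasp",g.round(4),"toolx",M[:,0].round(3),"yawy",round(ya,4),"q",np.round(o["qpos"],2),"F",np.round(o["force"],1),"T",np.round(o["torque"],2),"w",round(float(o["width"]),4),"gf",round(float(o["grasp_force"]),1))
    print(" rel pin fx,fy,z",(q@FX).round(4),(q@FY).round(4),q[2].round(4)," drainer",((g-DO)@XD).round(4),((g-DO)@YD).round(4))
    return o,M,g
E
python3 -c "
from h import *
o,M,g=st()
d=PIN-.183*FX-g
print('slide to tab (tool axes, fraction)',(M.T@d/.4).round(4))"
```

```text
time: 1.3
tcp_pos: [0.2067, -0.5629, 0.2307]
eef_rot: [-1.956, -2.457, -0.001]
force: [0.5, 0.2, 0.1]
width: 0.0854
grasp_force: 0.0
time: 2.3
tcp_pos: [0.2067, -0.563, 0.2307]
eef_rot: [-0.419, -3.113, -0.001]
force: [-0.2, -0.1, 0.2]
width: 0.085
grasp_force: 0.0
t 2.3 grasp [ 0.2067 -0.563   0.2497] toolx [-0.964  0.265  0.001] yawy 1.3029 q [-1.3   0.13  1.49  0.    1.52 -2.61] F [-0.2 -0.1  0.2] T [-0.01 -0.   -0.09] w 0.085 gf 0.0
 rel pin fx,fy,z -0.2315 -0.3977 0.1297  drainer -0.6695 0.3364
slide to tab (tool axes, fraction) [-0.1116  0.9951  0.3251]
```

```bash
python3 -m inch '{"gripper":[1,1,1,1,1,1,1,1,1,1,1,1],"slide":[[-0.01,0.05,0],[-0.01,0.1,0],[-0.01,0.1,0],[-0.01,0.1,0],[-0.01,0.1,0],[-0.01,0.1,0],[-0.01,0.1,0],[-0.01,0.1,0],[-0.01,0.1,0],[-0.01,0.1,0],[-0.01,0.045,0],[0,0,0]],"roll":[-0.08,0,0,0,0,0,0,0,0,0,0,0]}'
python3 -c "
from h import *
o,M,g=st()
d=PIN-.183*FX-g
print('slide to tab (tool axes, fraction)',(M.T@d/.4).round(4))
from workcell import viewer
im=viewer.get_image('top'); cv2.imwrite('pics/top1.png',cv2.resize(im['frame'][120:290,230:400],None,fx=3.5,fy=3.5,interpolation=cv2.INTER_CUBIC))
"
```

```text
time: 3.5
tcp_pos: [0.3526, -0.1881, 0.2313]
eef_rot: [0.407, 3.115, 0.001]
force: [0.1, -0.5, -0.2]
width: 0.0852
grasp_force: 0.0
t 3.5 grasp [ 0.3526 -0.1881  0.2503] toolx [-0.966  0.257 -0.   ] yawy 1.3106 q [-0.62 -0.44  2.    0.    1.58 -1.93] F [ 0.1 -0.5 -0.2] T [-0.01 -0.01 -0.03] w 0.0852 gf 0.0
 rel pin fx,fy,z -0.1861 0.002 0.1303  drainer -0.3092 0.1574
slide to tab (tool axes, fraction) [-0.0076 -0.005   0.3258]
```

View pics/top1.png

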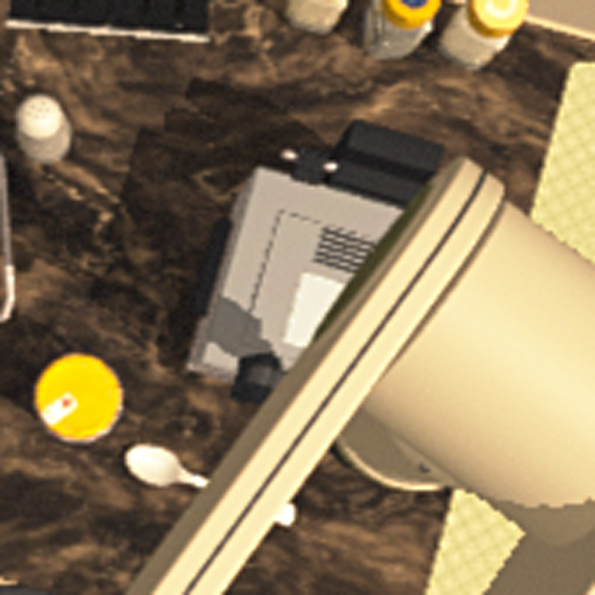

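The arm hides the tab in this picture; only the black finger beside the lid's front corner at (260,375) is visible. The measured pose agrees with the tab to 3 mm, so I'll descend and pinch.

```bash
python3 -m inch '{"gripper":[1,1,1,1,1,1],"slide":[[-0.0076,-0.005,0.06],[0,0,0.07],[0,0,0.07],[0,0,0.07],[0,0,0.055],[0,0,0]],"roll":[0,0,0,0,0,0]}'
python3 -m inch '{"gripper":[0.2,-0.2,-1,-1,-1,-1,-1,-1],"slide":[[0,0,0],[0,0,0],[0,0,0],[0,0,0],[0,0,0],[0,0,0],[0,0,0],[0,0,0]],"roll":[0,0,0,0,0,0,0,0]}' 40
python3 -c "
from h import *
st()"
```

```text
time: 4.15
tcp_pos: [0.3515, -0.1922, 0.0979]
eef_rot: [-0.412, -3.108, -0.004]
force: [-0.4, 0.2, -0.2]
width: 0.0852
grasp_force: 0.0
time: 4.95
tcp_pos: [0.3554, -0.1935, 0.1031]
eef_rot: [0.407, 3.112, -0.002]
force: [0.2, 0.3, 5.2]
width: 0.0393
grasp_force: 40.4
t 4.95 grasp [ 0.3554 -0.1935  0.1221] toolx [-0.966  0.257 -0.003] yawy 1.3106 q [-0.63 -0.33  2.16  0.    1.31 -1.94] F [0.2 0.3 5.2] T [ 0.21  0.08 -0.04] w 0.0393 gf 40.4
 rel pin fx,fy,z -0.182 -0.0025 0.0021  drainer -0.3148 0.1551
```

```bash
python3 -m inch '{"gripper":[-1,-1,-1,-1,-1,-1,-1],"slide":[[-0.001,0,-0.03],[-0.003,0,-0.03],[-0.012,0,-0.059],[-0.019,0,-0.057],[-0.0265,0,-0.054],[-0.033,0,-0.05],[0,0,0]],"roll":[0,0,0,0,0,0,0]}'
python3 -c "
from h import *
st()"
```

```text
time: 5.65
tcp_pos: [0.3926, -0.2033, 0.2164]
eef_rot: [0.406, 3.111, -0.003]
force: [-0.4, -0.3, -2.7]
width: 0.0391
grasp_force: 43.5
t 5.65 grasp [ 0.3925 -0.2033  0.2354] toolx [-0.966  0.257 -0.004] yawy 1.3111 q [-0.59 -0.31  1.93  0.    1.52 -1.9 ] F [-0.4 -0.3 -2.7] T [ 0.08  0.17 -0.04] w 0.0391 gf 43.5
 rel pin fx,fy,z -0.1436 -0.0025 0.1154  drainer -0.3279 0.119
```

```bash
python3 -m inch '{"gripper":[-1,-1,-1,-1,-1,-1,-1,-1,-1,-1],"slide":[[-0.0395,0,-0.043],[-0.045,0,-0.038],[-0.05,0,-0.032],[-0.054,0,-0.026],[-0.057,0,-0.019],[-0.058,0,-0.012],[-0.03,0,-0.002],[-0.027,0,-0.001],[0,0,0],[0,0,0]],"roll":[0,0,0,0,0,0,0,0,0,0]}'
python3 -c "
from h import *
st()
from workcell import viewer
im=viewer.get_image('side'); cv2.imwrite('pics/side1.png',cv2.resize(im['frame'][20:240,160:380],None,fx=2.7,fy=2.7,interpolation=cv2.INTER_CUBIC))
"
```

```text
time: 6.65
tcp_pos: [0.5296, -0.2395, 0.2823]
eef_rot: [-0.407, -3.114, -0.0]
force: [-0.5, 0.4, 1.2]
width: 0.0391
grasp_force: 46.9
t 6.65 grasp [ 0.5296 -0.2395  0.3013] toolx [-0.966  0.257  0.001] yawy 1.3106 q [-0.51  0.06  1.47 -0.    1.61 -1.82] F [-0.5  0.4  1.2] T [ 0.05  0.46 -0.04] w 0.0391 gf 46.9
 rel pin fx,fy,z -0.0018 -0.0025 0.1813  drainer -0.3763 -0.0143
```

View pics/side1.png

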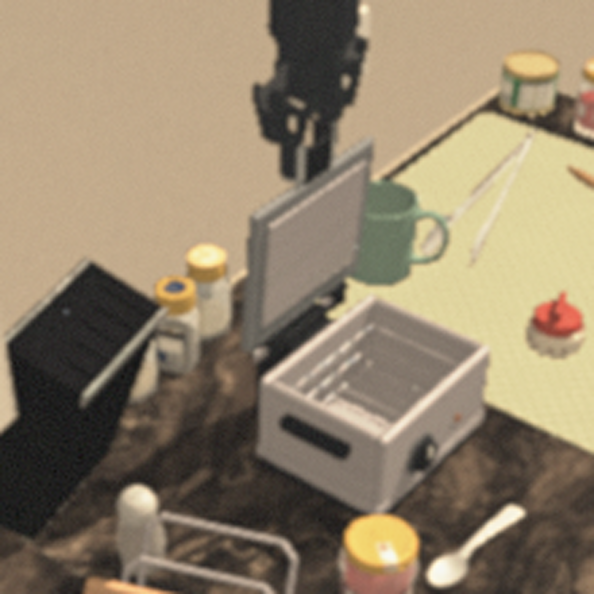

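The lid stands upright on its pins in the side picture (plate spans about (250,150)–(370,340)). I'll lean it toward the stop, grip harder and lift.

```bash
python3 -m inch '{"gripper":[-1,-1,-1,-1],"slide":[[-0.03,0,0],[-0.03,0,0.004],[0,0,0],[0,0,0]],"roll":[0,0,0,0]}'
python3 -m inch '{"gripper":[-1,-1,-1,-1,-1,-1],"slide":[[0,0,0],[0,0,0],[0,0,-0.02],[0,0,-0.02],[0,0,-0.02],[0,0,0]],"roll":[0,0,0,0,0,0]}' 120
python3 -c "
from h import *
st()"
```

```text
time: 7.1
tcp_pos: [0.5528, -0.2457, 0.2806]
eef_rot: [-0.408, -3.115, -0.0]
force: [-1.6, 0.0, -0.4]
width: 0.0392
grasp_force: 46.8
time: 7.7
tcp_pos: [0.5542, -0.2461, 0.3072]
eef_rot: [0.407, 3.112, -0.002]
force: [0.2, -0.5, -2.7]
width: 0.0374
grasp_force: 123.3
t 7.7 grasp [ 0.5541 -0.2461  0.3262] toolx [-0.966  0.257 -0.003] yawy 1.3107 q [-0.5   0.13  1.36  0.    1.66 -1.81] F [ 0.2 -0.5 -2.7] T [-0.03 -0.03 -0.  ] w 0.0374 gf 123.3
 rel pin fx,fy,z 0.0236 -0.0027 0.2062  drainer -0.3851 -0.0381
```

```bash
python3 -m inch '{"gripper":[-1,-1,-1,-1,-1,-1,-1,-1,-1,-1],"slide":[[0,0,-0.02],[0,0,-0.04],[0,0,-0.05],[0,0,-0.05],[0,0,-0.02],[0.02,0,0],[0.04,0,0],[0.04,0,0],[0.02,0,0],[0,0,0]],"roll":[0,0,0,0,0,0,0,0,0,0]}'
python3 -c "
from h import *
st()
from workcell import viewer
im=viewer.get_image('side'); cv2.imwrite('pics/side2.png',cv2.resize(im['frame'][0:220,160:380],None,fx=2.7,fy=2.7,interpolation=cv2.INTER_CUBIC))
im=viewer.get_image('top')
for z in (.3,.45,.6): print(z,plane(im,[(165,120),(205,30),(0,68)],z).round(3).tolist())
"
```

```text
time: 8.7
tcp_pos: [0.506, -0.2332, 0.3766]
eef_rot: [-0.408, -3.115, -0.0]
force: [-0.1, 0.2, -1.8]
width: 0.0375
grasp_force: 123.3
t 8.7 grasp [ 0.506  -0.2332  0.3956] toolx [-0.966  0.258  0.   ] yawy 1.3103 q [-0.52  0.    1.36 -0.    1.78 -1.83] F [-0.1  0.2 -1.8] T [-0.01 -0.04 -0.05] w 0.0375 gf 123.3
 rel pin fx,fy,z -0.0262 -0.0024 0.2756  drainer -0.3679 0.0086
0.3 [[0.59, 0.165, 0.3], [0.8, 0.091, 0.3], [0.696, 0.528, 0.3]]
0.45 [[0.536, 0.128, 0.45], [0.706, 0.068, 0.45], [0.622, 0.422, 0.45]]
0.6 [[0.483, 0.091, 0.6], [0.613, 0.045, 0.6], [0.549, 0.317, 0.6]]
```

View pics/side2.png

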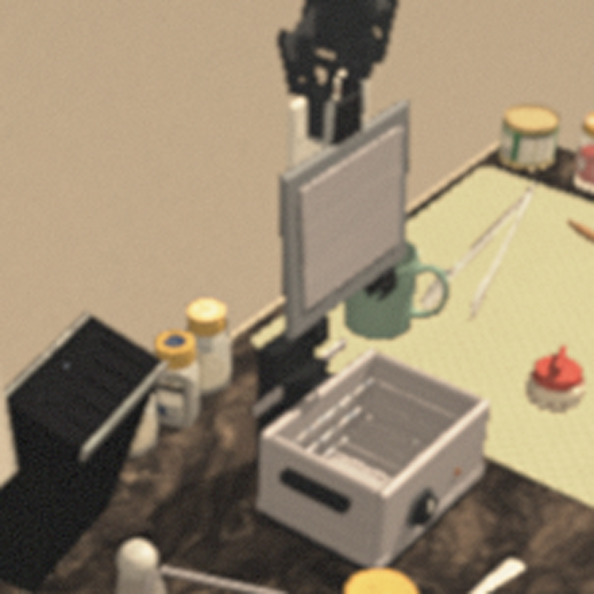

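The lid hangs clear of the pins in the side picture, roughly vertical with its plate from (285,180) to (405,330). Before moving to the drainer I'll check the cabinet's corner and the lid's tilt.

```bash
python3 - <<'E'
from h import *
import pickle
d=pickle.load(open("im0.pkl","rb"));T=d["top"];S=d["side"]
for sp in [(160,165),(163,160),(150,72),(160,180)]:
    for tp in [(165,120),(203,33)]:
        p,e=tri(T,tp,S,sp);print(sp,tp,p.round(3),round(e,3))
# lid plate corners in side2 : top-left,bottom-left,top-right,bottom-right -> tilt via triangulating on vertical plane
import math
s=lambda *p:[((x+.5)/2.7-.5+160,(y+.5)/2.7-.5) for x,y in p]
px=s((284,181),(289,334),(409,102),(407,257))
o,dd=rays(S,px)
g=np.array([.506,-.2332,.3956])
for tilt in (-10,0,5,10,15,20):
    a=math.radians(tilt) # top toward +fx
    down=-math.cos(a)*np.array([0,0,1])-math.sin(a)*FX; n=np.cross(down,FY)
    P=o+dd*((g-o)@n/(dd@n))[:,None]; r=P-g
    print(tilt,"along",(r@down).round(3),"fy",(r@FY).round(3))
E
```

```text
(160, 165) (165, 120) [0.589 0.164 0.314] 0.008
(160, 165) (203, 33) [0.722 0.086 0.27 ] 0.152
(163, 160) (165, 120) [0.584 0.16  0.326] 0.007
(163, 160) (203, 33) [0.713 0.084 0.284] 0.152
(150, 72) (165, 120) [0.562 0.137 0.482] 0.074
(150, 72) (203, 33) [0.677 0.065 0.448] 0.043
(160, 180) (165, 120) [0.596 0.17  0.283] 0.001
(160, 180) (203, 33) [0.731 0.092 0.238] 0.17
-10 along [0.039 0.238 0.042 0.258] fy [ 0.058 -0.001 -0.127 -0.212]
0 along [0.032 0.186 0.034 0.201] fy [ 0.067  0.055 -0.115 -0.136]
5 along [0.03  0.17  0.032 0.182] fy [ 0.071  0.076 -0.11  -0.109]
10 along [0.028 0.157 0.03  0.168] fy [ 0.074  0.093 -0.106 -0.087]
15 along [0.027 0.147 0.029 0.157] fy [ 0.077  0.107 -0.102 -0.067]
20 along [0.026 0.139 0.027 0.149] fy [ 0.079  0.12  -0.099 -0.05 ]
```

```bash
python3 -m inch '{"gripper":[-1,-1,-1,-1,-1,-1,-1,-1,-1,-1],"slide":[[0.01,0.03,0],[0.025,0.07,0],[0.028,0.08,0],[0.028,0.08,0],[0.028,0.08,0],[0.028,0.08,0],[0.028,0.08,0],[0.025,0.07,0],[0.02,0.06,0],[0,0,0]],"roll":[0,0,0,0,0,0,0,0,0,0]}'
python3 -m inch '{"gripper":[-1,-1,-1,-1,-1,-1,-1,-1,-1,-1,-1,-1],"slide":[[0,0,0],[0,0,0],[0,0,0],[0,0,0],[0,0,0],[0,0,0],[0,0,0],[0,0,0],[0,0,0],[0,0,0],[0,0,0],[0,0,0]],"roll":[0.5,1,1,1,1,1,1,1,1,1,0.67,0]}'
python3 -c "
from h import *
o,M,g=st()
t=DO-.1*XD+.005*YD; print('to go',(M.T@(t-g)/.4).round(4))
from workcell import viewer
im=viewer.get_image('side'); cv2.imwrite('pics/side3.png',cv2.resize(im['frame'][60:330,150:360],None,fx=2.2,fy=2.2,interpolation=cv2.INTER_CUBIC))
"
```

```text
time: 9.8
tcp_pos: [0.4865, 0.0363, 0.377]
eef_rot: [-0.401, -3.116, -0.002]
force: [1.1, -0.7, -3.1]
width: 0.0379
grasp_force: 123.2
time: 11.0
tcp_pos: [0.4868, 0.0326, 0.3767]
eef_rot: [-2.12, -2.318, 0.001]
force: [0.8, 0.7, -2.1]
width: 0.0373
grasp_force: 123.2
t 11.0 grasp [0.4868 0.0326 0.3957] toolx [-0.089  0.996 -0.   ] yawy 0.0888 q [-0.04 -0.19  1.54 -0.    1.79 -0.13] F [ 0.8  0.7 -2.1] T [ 0.01 -0.07  0.01] w 0.0373 gf 123.2
 rel pin fx,fy,z -0.1126 0.2496 0.2757  drainer -0.1015 0.0038
to go [ 0.0037 -0.0026  0.9893]
```

View pics/side3.png

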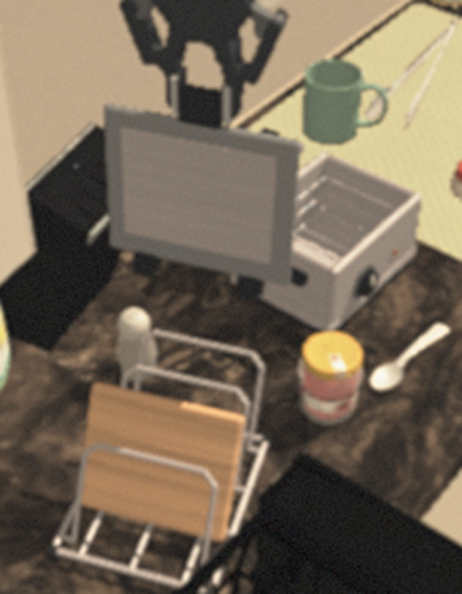

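The picture shows the lid over the drainer, tab gripped, with the splash plate facing the camera and corners at about (105,107), (112,243), (300,140) and (293,280). I'll compute its tilt.

```bash
python3 - <<'E'
from h import *
import pickle,math
S=pickle.load(open("im0.pkl","rb"))["side"]
s=lambda *p:[((x+.5)/2.2-.5+150,(y+.5)/2.2-.5+60) for x,y in p]
o,dd=rays(S,s((105,107),(112,243),(300,140),(293,280)))
g=np.array([.4868,.0326,.3957])
for tilt in (-5,0,5,8,10,12,15,20):
    a=math.radians(tilt)
    down=np.array([0,0,-math.cos(a)])+math.sin(a)*XD; n=np.cross(YD,down); n*=np.sign(n@XD); q=g+.005*n
    P=o+dd*((q-o)@n/(dd@n))[:,None]; r=P-q
    print(tilt,"along",(r@down).round(3),"yd",(r@YD).round(3))
E
```

```text
-5 along [0.025 0.195 0.022 0.192] yd [-0.089 -0.102  0.086  0.083]
0 along [0.024 0.179 0.021 0.176] yd [-0.088 -0.093  0.087  0.087]
5 along [0.023 0.167 0.02  0.164] yd [-0.087 -0.086  0.087  0.091]
8 along [0.023 0.161 0.02  0.158] yd [-0.087 -0.083  0.087  0.093]
10 along [0.023 0.157 0.02  0.155] yd [-0.086 -0.08   0.087  0.094]
12 along [0.022 0.154 0.019 0.151] yd [-0.086 -0.078  0.088  0.095]
15 along [0.022 0.15  0.019 0.147] yd [-0.086 -0.075  0.088  0.097]
20 along [0.022 0.144 0.019 0.142] yd [-0.085 -0.07   0.088  0.099]
```

```bash
python3 -m inch '{"gripper":[-1,-1,-1,-1,-1,-1,-1,-1,-1,-1,-1],"slide":[[0.02,0,0],[0.013,0,0.02],[0,0,0.03],[0,0,0.04],[0,0,0.04],[0,0,0.04],[0,0,0.04],[0,0,0.04],[0,0,0.04],[0,0,0.02],[0,0,0]],"roll":[0,0,0,0,0,0,0,0,0,0,0]}' 80
python3 -c "
from h import *
st()"
```

```text
time: 12.15
tcp_pos: [0.4847, 0.0459, 0.2511]
eef_rot: [-2.118, -2.318, 0.003]
force: [-0.7, -0.4, -3.1]
width: 0.0377
grasp_force: 123.2
t 12.15 grasp [0.4848 0.0459 0.2701] toolx [-0.09   0.996  0.   ] yawy 0.0902 q [-0.01 -0.18  1.76  0.    1.57 -0.1 ] F [-0.7 -0.4 -3.1] T [-0.1   0.03  0.02] w 0.0377 gf 123.2
 rel pin fx,fy,z -0.118 0.262 0.1501  drainer -0.0881 0.0047
```

```bash
python3 -m inch '{"gripper":[-1,-1,-1,-1,-1,-1],"slide":[[-0.02,0,0],[-0.02,0,0],[-0.02,0,0.001],[-0.02,0,0.001],[0,0,0],[0,0,0]],"roll":[0,0,0,0,0,0]}'
python3 -c "
from h import *
st()"
```

```text
time: 12.75
tcp_pos: [0.4888, 0.0148, 0.2529]
eef_rot: [-2.119, -2.318, -0.005]
force: [0.8, 7.7, -0.3]
width: 0.0373
grasp_force: 124.7
t 12.75 grasp [0.4888 0.0147 0.2719] toolx [-0.09   0.996  0.003] yawy 0.0897 q [-0.08 -0.18  1.76  0.    1.57 -0.17] F [ 0.8  7.7 -0.3] T [ 2.46  0.14 -0.29] w 0.0373 gf 124.7
 rel pin fx,fy,z -0.1061 0.2329 0.1519  drainer -0.1195 0.0034
```

```bash
python3 -m inch '{"gripper":[-1,-1,-1,-1,-1,-1,-1,-1,-1],"slide":[[-0.02,0,0.003],[-0.025,0,0.005],[-0.025,0,0.005],[-0.025,0,0.008],[-0.025,0,0.009],[-0.02,0,0.009],[-0.012,0,0.008],[-0.01,0,0.005],[0,0,0]],"roll":[0,0,0,0,0,0,0,0,0]}'
python3 -c "
from h import *
st()
from workcell import viewer
im=viewer.get_image('side'); cv2.imwrite('pics/side4.png',cv2.resize(im['frame'][80:330,150:360],None,fx=2.4,fy=2.4,interpolation=cv2.INTER_CUBIC))
"
```

```text
time: 13.65
tcp_pos: [0.4943, -0.051, 0.2311]
eef_rot: [2.12, 2.319, -0.0]
force: [0.1, 2.7, 2.9]
width: 0.0375
grasp_force: 103.2
t 13.65 grasp [ 0.4943 -0.051   0.2501] toolx [-0.09   0.996 -0.   ] yawy 0.0897 q [-0.21 -0.15  1.77 -0.    1.52 -0.3 ] F [0.1 2.7 2.9] T [ 1.18 -0.31  0.04] w 0.0375 gf 103.2
 rel pin fx,fy,z -0.084 0.1708 0.1301  drainer -0.1854 0.0039
```

View pics/side4.png

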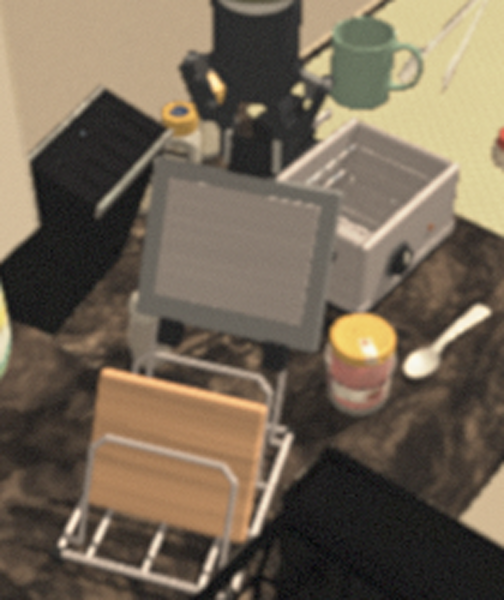

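The lid now leans with its tab away from the camera; plate corners are at (155,158), (138,312), (342,192) and (322,348), with the hooks just above hoop 2's bar. I'll compute the tilt again.

```bash
cat > tilt.py <<'E'
from h import *
import pickle,math
S=pickle.load(open("im0.pkl","rb"))["side"]
def run(px,g,ts):
    o,dd=rays(S,px)
    for tilt in ts:
        a=math.radians(tilt)
        down=np.array([0,0,-math.cos(a)])+math.sin(a)*XD; n=np.cross(YD,down); n*=np.sign(n@XD); q=g+.005*n
        P=o+dd*((q-o)@n/(dd@n))[:,None]; r=P-q
        b=g+.195*down
        print(tilt,"along",(r@down).round(3),"yd",(r@YD).round(3),"tip xd,z",((b-DO)@XD).round(3),b[2].round(3))
E
python3 - <<'E'
from tilt import *
s=lambda *p:[((x+.5)/2.4-.5+150,(y+.5)/2.4-.5+80) for x,y in p]
run(s((155,158),(138,312),(342,192),(322,348)),np.array([.4943,-.051,.2501]),(15,20,25,30,35,40))
E
```

```text
15 along [0.026 0.193 0.022 0.185] yd [-0.092 -0.102  0.085  0.086] tip xd,z -0.135 0.062
20 along [0.025 0.184 0.021 0.176] yd [-0.092 -0.096  0.086  0.089] tip xd,z -0.119 0.067
25 along [0.025 0.177 0.021 0.17 ] yd [-0.091 -0.091  0.086  0.091] tip xd,z -0.103 0.073
30 along [0.025 0.172 0.021 0.165] yd [-0.09  -0.085  0.086  0.094] tip xd,z -0.088 0.081
35 along [0.025 0.169 0.022 0.162] yd [-0.089 -0.08   0.087  0.096] tip xd,z -0.074 0.09
40 along [0.026 0.167 0.022 0.16 ] yd [-0.089 -0.076  0.087  0.098] tip xd,z -0.06 0.101
```

```bash
python3 -m inch '{"gripper":[-1,-1,-1,-1,-1,-1],"slide":[[0.007,0,0.0105],[0.007,0,0.0105],[0.007,0,0.0105],[0.007,0,0.0105],[0,0,0],[0,0,0]],"roll":[0,0,0,0,0,0]}'
python3 -c "
from h import *
st()"
```

```text
time: 14.3
tcp_pos: [0.4924, -0.0387, 0.2133]
eef_rot: [-2.117, -2.318, 0.001]
force: [-1.2, 4.6, -2.7]
width: 0.0375
grasp_force: 103.9
t 14.3 grasp [ 0.4925 -0.0387  0.2323] toolx [-0.091  0.996  0.001] yawy 0.0907 q [-0.18 -0.15  1.8   0.    1.49 -0.27] F [-1.2  4.6 -2.7] T [ 1.43  0.17 -0.26] w 0.0375 gf 103.9
 rel pin fx,fy,z -0.0889 0.1821 0.1123  drainer -0.173 0.0046
```

```bash
python3 -m inch '{"gripper":[-1,-1,-1,-1,-1,-1],"slide":[[0.008,0,0.0125],[0.008,0,0.0125],[0.008,0,0.0125],[0.008,0,0.0125],[0.004,0,0.006],[0,0,0]],"roll":[0,0,0,0,0,0]}'
python3 -c "
from h import *
o,M,g=st()
from workcell import viewer
im=viewer.get_image('side'); cv2.imwrite('pics/side5.png',cv2.resize(im['frame'][80:330,150:360],None,fx=2.4,fy=2.4,interpolation=cv2.INTER_CUBIC))
"
```

```text
time: 14.9
tcp_pos: [0.4914, -0.0245, 0.1912]
eef_rot: [-2.118, -2.319, 0.001]
force: [-0.3, 4.4, -2.1]
width: 0.0374
grasp_force: 104.2
t 14.9 grasp [ 0.4915 -0.0245  0.2102] toolx [-0.09   0.996  0.001] yawy 0.0905 q [-0.15 -0.14  1.83  0.    1.45 -0.24] F [-0.3  4.4 -2.1] T [ 1.35  0.16 -0.31] w 0.0374 gf 104.2
 rel pin fx,fy,z -0.0935 0.1956 0.0902  drainer -0.1588 0.0043
```

```bash
python3 -m inch '{"gripper":[-1,-1,-1,-1,-1],"slide":[[0.008,0,0.0125],[0.008,0,0.0125],[0.008,0,0.0125],[0,0,0],[0,0,0]],"roll":[0,0,0,0,0]}'
python3 -c "
from h import *
o,M,g=st()"
```

```text
time: 15.45
tcp_pos: [0.4905, -0.015, 0.1762]
eef_rot: [-2.118, -2.318, 0.001]
force: [0.3, 5.2, -2.7]
width: 0.0368
grasp_force: 104.6
t 15.45 grasp [ 0.4906 -0.015   0.1952] toolx [-0.09   0.996  0.001] yawy 0.0905 q [-0.14 -0.13  1.85  0.    1.42 -0.23] F [ 0.3  5.2 -2.7] T [ 1.44  0.02 -0.38] w 0.0368 gf 104.6
 rel pin fx,fy,z -0.0969 0.2046 0.0752  drainer -0.1492 0.0044
```

```bash
python3 -m inch '{"gripper":[-1,-1,-1,-1],"slide":[[0.004,0,0.007],[0.004,0,0.007],[0.003,0,0.006],[0,0,0]],"roll":[0,0,0,0]}'
python3 -c "
from h import *
o,M,g=st()
from workcell import viewer
im=viewer.get_image('side'); cv2.imwrite('pics/side6.png',cv2.resize(im['frame'][80:330,150:360],None,fx=2.4,fy=2.4,interpolation=cv2.INTER_CUBIC))
"
```

```text
time: 15.85
tcp_pos: [0.4906, -0.0109, 0.1688]
eef_rot: [-2.119, -2.319, 0.0]
force: [-0.5, 4.0, 0.5]
width: 0.0376
grasp_force: 104.6
t 15.85 grasp [ 0.4906 -0.0109  0.1878] toolx [-0.09   0.996  0.   ] yawy 0.0902 q [-0.13 -0.13  1.86  0.    1.41 -0.22] F [-0.5  4.   0.5] T [ 1.22  0.04 -0.3 ] w 0.0376 gf 104.6
 rel pin fx,fy,z -0.0978 0.2085 0.0678  drainer -0.1452 0.0039
```

```bash
python3 -m inch '{"gripper":[-1,-1,-1],"slide":[[0.002,0,0.005],[0.001,0,0.003],[0,0,0]],"roll":[0,0,0]}'
python3 -c "
from h import *
o,M,g=st()
from workcell import viewer
im=viewer.get_image('side'); cv2.imwrite('pics/side7.png',cv2.resize(im['frame'][80:330,150:360],None,fx=2.4,fy=2.4,interpolation=cv2.INTER_CUBIC))
"
```

```text
time: 16.2
tcp_pos: [0.4909, -0.0103, 0.1665]
eef_rot: [2.118, 2.318, -0.0]
force: [-2.2, -0.1, 4.9]
width: 0.0373
grasp_force: 104.8
t 16.2 grasp [ 0.4909 -0.0103  0.1855] toolx [-0.09   0.996 -0.001] yawy 0.09 q [-0.12 -0.13  1.87 -0.    1.4  -0.21] F [-2.2 -0.1  4.9] T [ 0.91  0.45 -0.24] w 0.0373 gf 104.8
 rel pin fx,fy,z -0.0977 0.2092 0.0655  drainer -0.1446 0.0037
```

View pics/side7.png

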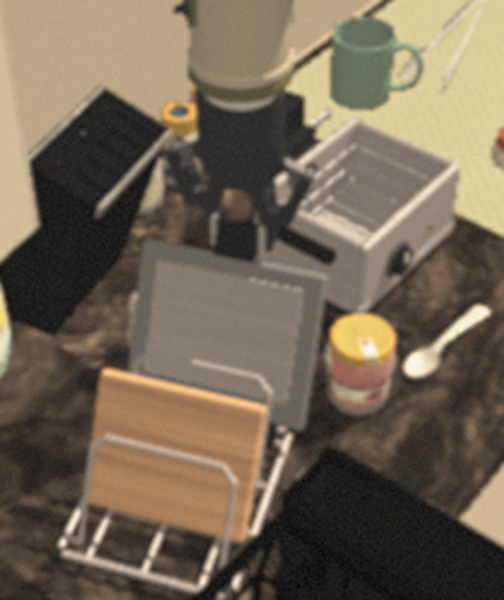

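The last picture shows the lid inside the end slot behind hoop 2, its hook edge down and leaning away at about the hoops' angle. The upward force confirms it is seated, so I'll let go gently.

```bash
python3 -m inch '{"gripper":[-1,-1,-1,0.05,0.15,0.15,0.15],"slide":[[0,0,0],[0,0,0],[0,0,0],[0,0,0],[0,0,0],[0,0,0],[0,0,0]],"roll":[0,0,0,0,0,0,0]}' 20
python3 - <<'E'
from h import *
st()
from workcell import viewer
a=cv2.imread("pics/side7.png");im=viewer.get_image('side')['frame'];b=cv2.resize(im[80:330,150:360],None,fx=2.4,fy=2.4,interpolation=cv2.INTER_CUBIC);cv2.imwrite("pics/side8.png",b)
f=lambda x:cv2.GaussianBlur(cv2.cvtColor(x[240:430,120:335],cv2.COLOR_BGR2GRAY),(5,5),0).astype(np.float32)
print("shift px (2.4x)",cv2.phaseCorrelate(f(a),f(b)),"absdiff",np.abs(f(a)-f(b)).mean())
E
```

```text
time: 16.95
tcp_pos: [0.4905, -0.0101, 0.1657]
eef_rot: [2.119, 2.319, -0.001]
force: [0.0, -0.4, 0.4]
width: 0.0494
grasp_force: 0.0
t 16.95 grasp [ 0.4905 -0.01    0.1847] toolx [-0.09   0.996 -0.   ] yawy 0.0902 q [-0.12 -0.13  1.87 -0.    1.4  -0.21] F [ 0.  -0.4  0.4] T [ 0.02  0.05 -0.02] w 0.0494 gf 0.0
 rel pin fx,fy,z -0.0981 0.2093 0.0647  drainer -0.1443 0.004
shift px (2.4x) ((-0.05331190127908769, 0.15509083218626074), 0.6467069681377414) absdiff 5.255814
```

The lid stays put. I'll open fully, withdraw upward and compare again.

```bash
python3 -m inch '{"gripper":[0.6,1,1,1,1,1,1,1,1,1,1,1],"slide":[[0,0,0],[0,0,0],[0,0,-0.01],[0,0,-0.02],[0,0,-0.04],[0,0,-0.06],[0,0,-0.08],[0,0,-0.08],[0,0,-0.06],[0,0,0],[0,0,0],[0,0,0]],"roll":[0,0,0,0,0,0,0,0,0,0,0,0]}'
python3 - <<'E'
from h import *
st()
from workcell import viewer
f=lambda x:cv2.GaussianBlur(cv2.cvtColor(x[240:430,120:335],cv2.COLOR_BGR2GRAY),(5,5),0).astype(np.float32)
a=cv2.imread("pics/side8.png")
for n in (9,10):
    v=viewer.get_image('side');b=cv2.resize(v['frame'][80:330,150:360],None,fx=2.4,fy=2.4,interpolation=cv2.INTER_CUBIC);cv2.imwrite(f"pics/side{n}.png",b)
    print(cv2.phaseCorrelate(f(a),f(b)),np.abs(f(a)-f(b)).mean()); a=b
# tab blob in the side view: dark pixels above plate's top edge
t=v['frame'][165:186,205:285]; m=(t.max(2)<60).astype(np.uint8)
n,_,s,c=cv2.connectedComponentsWithStats(m)
print([(s[i].tolist(),c[i].round(1).tolist()) for i in range(1,n) if s[i,4]>25])
# plate quad by grey mask, for tilt
hsv=cv2.cvtColor(v['frame'],cv2.COLOR_BGR2HSV)
# yellow jar lid & bystander shift vs. start
T0=cv2.imread("pics/side0.png")
for nm,(y0,y1,x0,x1) in dict(jar=(205,260,280,325),salt=(195,235,198,210)).items():
    print(nm,cv2.phaseCorrelate(cv2.cvtColor(T0[y0:y1,x0:x1],6).astype(np.float32),cv2.cvtColor(v['frame'][y0:y1,x0:x1],6).astype(np.float32)))
E
```

```text
time: 18.2
tcp_pos: [0.4901, -0.0098, 0.3048]
eef_rot: [-2.118, -2.318, 0.001]
force: [-0.5, -0.5, -0.4]
width: 0.0854
grasp_force: 0.0
t 18.2 grasp [ 0.4902 -0.0098  0.3238] toolx [-0.09   0.996  0.   ] yawy 0.0901 q [-0.12 -0.19  1.67  0.    1.66 -0.21] F [-0.5 -0.5 -0.4] T [-0.03 -0.05  0.02] w 0.0854 gf 0.0
 rel pin fx,fy,z -0.0985 0.2094 0.2038  drainer -0.1441 0.0043
((-0.1124421734518819, 0.06614207290263607), 0.7709822731529489) 2.7666585
((0.011834545971325383, -0.019065576295631104), 0.8652072313391133) 0.89838433
[([21, 5, 33, 16, 339], [39.1, 13.6]), ([59, 9, 21, 12, 110], [68.9, 15.1])]
jar ((0.6599098750077168, -0.0525092621904264), 0.7918386499970047)
salt ((-0.4982302969105028, -0.09304502091946176), 0.8769335314631462)
```

```bash
python3 -c "
from workcell import close_job
print(close_job())"
```

```text
the job is handed in; nothing more can be done
None
```

I handed the job in at about 18 s, verdict not shown: the lid is released and at rest in the drainer's end slot, tab up, leaning an estimated 32 degrees with the hoops, and the jar and shaker show no visible shift.

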